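# Lock a lino block into a sprung registration board

### The arm

A 6-joint arm with a two-finger parallel gripper is mounted at the origin on the work surface. World frame = base frame: x ahead of the robot, y to its left, z up, the work surface at z = 0. Lengths are in m, angles in rad, forces in N, time in s.
With the tool pointing down it reaches from about 0.3 to 0.875 m from the base axis. Payload 6.4 kg.
Tool frame: the origin (TCP) lies midway between the tips of the shut fingers; the grasp point (between the pads) lies 19 mm behind it; z points along the fingers, y is the line along which they close (so a half turn about z gives the same grasp; the last joint's range is limited). The gripper opens to 85 mm and grips with 20 to 120 N. Pads are 22 mm wide; open, the fingers measure 114 mm over their backs; the gripper's body (76 mm by 85 mm) begins 54 mm behind the grasp point. The pads swing forward as they close: fully open they stand 13 mm farther back than shut.
Start: joints at [-1.333, 0.181, 1.607, -0, 1.354, -0.206], TCP at [0.247, -0.519, 0.231] pointing down, gripper open.
Joint ranges: [-2.99, 2.99], [-0.89, 2.07], [0.3, 2.58], [-1.14, 4.28], [0, 2.63], [-3.12, 3.12]. Speed limits (rad/s): [2.57, 2.57, 3.01, 3.14, 3.14, 3.14].

### API

Orientations are given as a unit quaternion [w, x, y, z].
In Python, from bench import ctrl gives the robot as it stands. The module is installed in compiled form; this text tells all that it offers.
- The arm moves only by the tool move_arm, never from a script. Its argument "plan" is one flat list of numbers, 6 for each row, row after row: the shift along the world's x, y, z in units of 50 mm (1.0 is 50 mm), then the turn, a rotation vector about the world's x, y, z in rad. A call has 1 to 10 rows; each row is the pose to reach, as a shift and turn from the pose commanded when the call began; what a row does not reach only later rows make up. A row lasts 1/8 s, in which the tool goes at most 62.5 mm and 10.7 degrees, less where a joint would pass 70% of its speed; a pose out of reach is approached as far as the arm can. A call with a gripper value outside its range is refused whole. "grip" is the finger opening in mm, from 0 to 85.4, set as the call begins (left out, the last holds). The fingers move at their own pace and stop on an object; the grip force is fixed at half the most. Time passes only in rows, so rows that repeat a pose let the fingers close. It gives the time, the measured TCP pose, the force, the opening and the grip force at its end, in the units of the state.
- ctrl.get_obs(): the state, without advancing time (a new reading comes with each control period).
- ctrl.camera(name): name is "side" or "top" or "wrist"; returns a dict with "pixels" (420x560x3 uint8, red, green, blue), "fx", "fy", "cx", "cy" (pixels), "origin" and "attitude" of the camera in the world. Camera axes: x right, y down, z forward; pixel columns grow to the right and rows downward; lengths in m; the calibration is good to about 2 mm. A picture is of the moment at which its call begins. There is no depth.
- ctrl.hand_in(): hands the job in; it is judged then, once.
The state is a dict: "time_s": time; "q": joint angles; "dq": joint speeds; "joint_efforts": joint torques, N m; "eef_pos": TCP position; "eef_rot": TCP orientation; "wrist_force": force on the tool from outside, world axes, zero at the start; "torque": the same for the moment, N m; "opening": opening from 0.0 (shut) to 1.0 (fully open); "grasp_force": force on a finger pad.
Only numpy, scipy, OpenCV 4.12 (cv2) and the standard library are available. Lean on these libraries where they do the work, as an engineer would, in place of code of your own. Each camera call takes 0.05 s, during which the arm holds its last target. There are 200 camera calls.

### The job

Load the lino printing block into the sunken bed of the registration board: slide it across the apron up to the side lay (the raised strip along one side), push it in against the sprung lock-up bar until its trailing edge drops behind the sill, and press it down flat. Leave it clamped between bar and sill with its end against the side lay, and leave the other things on the table where they are.

Things in the scene. Friction and masses are not known exactly. Their poses are not given: they have to be found in the camera images.
- board: Fixed printing board 385 x 237 mm: plywood deck 30 mm above the table, ending in a square edge (the sill) at a sunken bed 12 mm lower. Origin: on the table, below where the sill meets the side lay's face. x: from the deck over the sill to the lock-up bar (the push-in direction); y: along the sill, away from the lay; z up. Bed: x 0 to 142, y 0 to 195 mm, then a 20 mm rim at deck height.
- apron (a point): Middle of the apron, the deck in front of the sill, on its surface 30 mm above the table. The apron spans board x -175 to 0, y 0 to 215 mm. Axes as the board's.
- lay (a point): Point on the side lay's top inner edge, above the board's origin. The lay is a straight dark wooden strip along the whole side (board y -22 to 0 mm, x -175 to 210), its top 42 mm above the table, 12 mm above the deck; its upright face (y = 0) goes down to the bed.
- seat (a point): Where the centre of the block's underside belongs when it is loaded: on the bed floor, 50 mm behind the sill and 75 mm from the side lay. Axes as the board's.
- lockbar (a joint): How far the lock-up bar is pressed back along board x, in m: 0 at rest (its face 80 mm from the sill), 0.020 with the block loaded, 0.036 at the stop. Springs push it towards the sill with about 4 N at rest, 9 N at 0.020, 13 N at the stop, and it closes at once when let go.
- bar_face (a point): Middle of the bar's upright face towards the sill, 16 mm above the bed floor; moves with the bar. The bar is aluminium, 22 mm thick, 185 mm long, across the bed, 32 mm high from the bed floor (top 50 mm above the table; a thin tab along its rear edge reaches 60 mm).
- block: Mounted lino printing block, 100 mm (its x) by 150 mm (its y) by 23 mm thick, about 0.28 kg, with a carved fern on top; too wide to grasp flat. Origin: centre of its underside; z up. It starts lying on the apron, clear of the side lay, its long side roughly along the sill (up to 20 degrees askew). Loaded, its top stands 11 mm above the deck.
- ink_tray: Red plastic inking tray, 200 x 280 x 28 mm, with a roller lying in it; bystander. Origin: centre of its underside.
- ink_jar: Closed white jar, 68 mm across, 85 mm high; bystander. Origin: centre of its underside.
- mug: White mug, 84 mm across, 85 mm high; bystander. Origin: centre of its underside.

How it is judged:
By the outcome, as a careful person would: the job done as asked, in the order asked, and still so for the second after the job is handed in, with the robot touching nothing.
It also fails if it takes over 50 s, if anything falls off the work surface, if the arm or the gripper's body presses on something with over 40 N, if the wrist force passes 120 N, or if a joint passes its speed limit or range.

## Working session

There is one attempt and no reset: what is moved stays moved. The work goes in short steps, Python scripts to look and compute and a tool call to move; the robot and the scene stay as the last step left them, time stands still between calls to the robot, and variables do not carry over. Pictures are saved under pics/ and viewed, at most 10 in all, crops included, and the job is handed in when it is done.

Besides the shell and the picture viewer there is one more tool, called after ">>>" as name(argument=value, ...) on one line, values as JSON. move_arm: Moves the arm, as the interface text tells. Its arguments: {"type":"object","properties":{"plan":{"type":"array"},"grip":{"type":"number"}},"required":["plan"]}

```bash
mkdir -p pics
python3 - <<'E'
from bench import ctrl
import cv2
for n in ("top","side"):
    c=ctrl.camera(n); cv2.imwrite(f"pics/{n}0.png",c["pixels"][:,:,::-1])
    print(n,{k:c[k] for k in c if k!="pixels"})
o=ctrl.get_obs();print(o["eef_pos"],o["eef_rot"],o["opening"],o["time_s"])
E
```

```text
top {'fx': 454.1462750943385, 'fy': 454.1462750943385, 'cx': 280.17197805322803, 'cy': 207.35119753002377, 'origin': array([ 4.32784850e-01, -1.09500085e-03,  1.73719105e+00]), 'attitude': array([-0.02495916,  0.71519733, -0.69826959,  0.01701148])}
side {'fx': 423.5474277017227, 'fy': 423.5474277017227, 'cx': 268.6975830759914, 'cy': 213.21889113600608, 'origin': array([0.41264733, 0.81953643, 1.05544285]), 'attitude': array([ 0.02594177, -0.06649868,  0.94054622, -0.33208094])}
[ 0.24678642 -0.5188139   0.23050236] [-7.67928318e-04  9.75482691e-01  2.20074826e-01 -1.47378634e-05] 1.0007086858086192 0.1
```

View pics/top0.png

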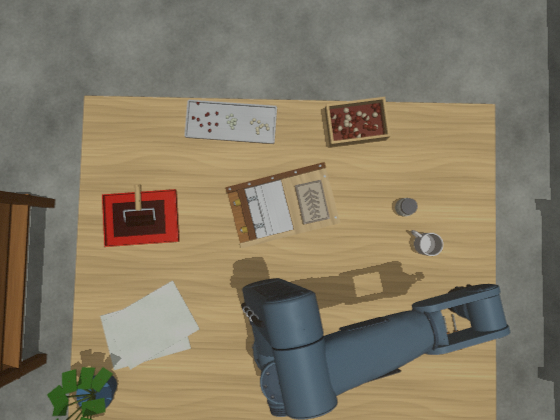

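View pics/side0.png

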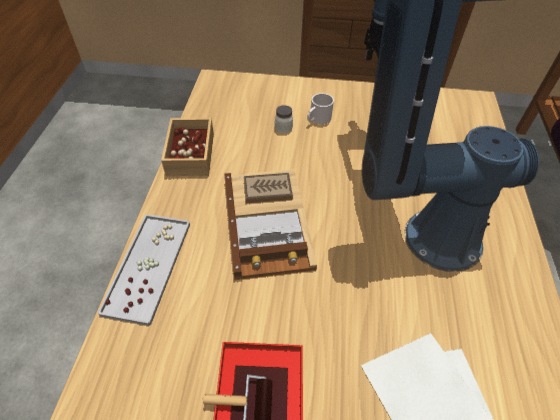

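The top view shows the board at about (285,205), with the lay along its upper edge from (228,190) to (325,166). The block is on the apron at (312,203), and the push-in direction is image-left. The side view agrees. Next I'll look at enlarged crops.

Run:
```python
import cv2
a=cv2.imread("pics/top0.png")[150:255,215:350]; b=cv2.imread("pics/side0.png")[165:285,215:325]
cv2.imwrite("pics/c1.png",cv2.resize(a,None,fx=5.5,fy=5.5,interpolation=cv2.INTER_CUBIC))
cv2.imwrite("pics/c2.png",cv2.resize(b,None,fx=5,fy=5,interpolation=cv2.INTER_CUBIC))
```

```text
(no output)
```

View pics/c1.png

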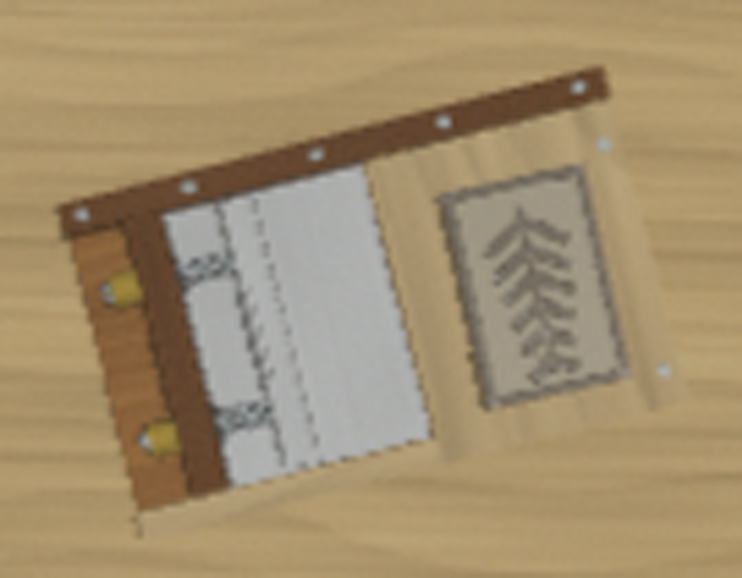

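View pics/c2.png

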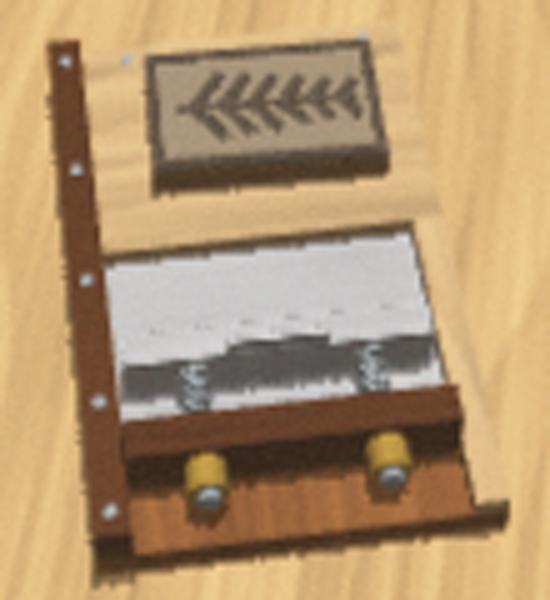

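The top crop shows the sill running from (366,163) to (432,437) and the lay's inner edge from (62,240) to (607,96). The block's top corners are near (437,195), (583,165), (630,375) and (490,408). The side crop shows the block lying flat on the apron, clear of the lay. I'll cast rays for these points.

```bash
cat > h.py <<'E'
import numpy as np, cv2
from scipy.spatial.transform import Rotation as R
def rot(q): return R.from_quat(np.r_[q[1:],q[0]])
def cast(c,p,z):
    p=np.atleast_2d(p).astype(float)
    d=np.c_[(p[:,0]-c["cx"])/c["fx"],(p[:,1]-c["cy"])/c["fy"],np.ones(len(p))]
    d=rot(c["attitude"]).apply(d); o=np.array(c["origin"])
    return o+d*((z-o[2])/d[:,2])[:,None]
def proj(c,P):
    v=rot(c["attitude"]).inv().apply(np.atleast_2d(P)-c["origin"])
    return np.c_[v[:,0]/v[:,2]*c["fx"]+c["cx"],v[:,1]/v[:,2]*c["fy"]+c["cy"]]
E
python3 - <<'E'
from h import *; from bench import ctrl
np.set_printoptions(precision=4,suppress=True)
t=ctrl.camera("top"); s=ctrl.camera("side"); 
T=lambda a:(np.array(a)+.5)/5.5-.5+[215,150]
S=lambda a:(np.array(a)+.5)/5-.5+[215,165]
for n,c,f,lay,sill,blk in (("top",t,T,[(62,240),(607,96)],[(366,163),(432,437)],[(437,195),(583,165),(630,375),(490,408)]),
  ("side",s,S,[(122,440),(82,42)],[(105,258),(412,224)],[(152,158),(147,55),(370,42),(385,152)])):
    L=cast(c,f(lay),.042);Si=cast(c,f(sill),.030);B=cast(c,f(blk),.053)
    print(n,"lay",L.tolist(),np.degrees(np.arctan2(*(L[0]-L[1])[[1,0]])));print("sill",Si.tolist(),np.degrees(np.arctan2(*(Si[1]-Si[0])[[1,0]])),np.linalg.norm(Si[1]-Si[0]))
    print("blk",B,B.mean(0),np.linalg.norm(B-np.roll(B,1,0),axis=1),np.degrees(np.arctan2(*(B[2]-B[1])[[1,0]])))
w=ctrl.camera("wrist"); o=ctrl.get_obs()
print(w["fx"],rot(o["eef_rot"]).inv().apply(w["origin"]-o["eef_pos"]),(rot(o["eef_rot"]).inv()*rot(w["attitude"])).as_rotvec())
E
```

```text
top lay [[0.5815506521741339, 0.22415338354622955, 0.04200000000000004], [0.6888718250198123, -0.14527328320049807, 0.04200000000000004]] 106.19897088954434
sill [[0.640565015964345, 0.01827267234637779, 0.030000000000000027], [0.4536033799525092, -0.03130584079702127, 0.030000000000000027]] -165.14812926646724 0.19342358259977602
blk [[ 0.6171 -0.0306  0.053 ]
 [ 0.6398 -0.129   0.053 ]
 [ 0.4983 -0.1633  0.053 ]
 [ 0.4738 -0.0695  0.053 ]] [ 0.5572 -0.0981  0.053 ] [0.1485 0.101  0.1456 0.0969] -166.36337301008274
side lay [[0.5972801883970926, 0.16554787665956983, 0.04200000000000004], [0.6826541290796726, -0.14265933865319702, 0.04200000000000004]] 105.4828251245658
sill [[0.634938792477572, 0.02677499615634582, 0.030000000000000027], [0.449532846109708, -0.026677661719944123, 0.030000000000000027]] -163.9176932563582 0.19295738281445196
blk [[ 0.616  -0.0386  0.053 ]
 [ 0.6351 -0.1264  0.053 ]
 [ 0.4917 -0.1584  0.053 ]
 [ 0.4715 -0.0638  0.053 ]] [ 0.5536 -0.0968  0.053 ] [0.1467 0.0899 0.1469 0.0967] -167.44645905456653
295.561008718155 [ 0.0836 -0.0002 -0.1416] [-0.2625 -0.2608  1.5545]
```

>>> move_arm(plan=[1.0, 2.4, 0.4, 0, 0, -0.08, 2.0, 4.9, 0.4, 0, 0, -0.167, 3.06, 7.6, 0.4, 0, 0, -0.167, 3.06, 7.6, 0.4, 0, 0, -0.167, 3.06, 7.6, 0.4, 0, 0, -0.167, 3.06, 7.6, 0.4, 0, 0, -0.167, 3.06, 7.6, 0.4, 0, 0, -0.167, 3.06, 7.6, 0.4, 0, 0, -0.167, 3.06, 7.6, 0.4, 0, 0, -0.167], grip=50)

```text
time_s: 1.38
eef_pos: [0.3998, -0.1396, 0.2513]
eef_rot: [0.0, 0.99, 0.138, -0.0]
wrist_force: [0.2, 0.3, 0.8]
opening: 0.583
grasp_force: 0.0
```

Run:
```python
from h import *; from bench import ctrl
c=ctrl.camera("wrist"); cv2.imwrite("pics/w1.png",c["pixels"][:,:,::-1]); o=ctrl.get_obs()
import pickle; pickle.dump(c,open("w1.pkl","wb"))
print(o["eef_pos"],o["eef_rot"],o["opening"],o["q"],o["wrist_force"])
```

```text
[ 0.39969047 -0.14002051  0.25122755] [ 1.27681050e-04  9.90484553e-01  1.37623825e-01 -1.33297026e-04] 0.5888816610220192 [-6.18544255e-01 -1.95566407e-01  1.94003443e+00 -3.74326953e-04
  1.39714321e+00  6.76192729e-01] [-0.25743482 -0.19442425 -0.16442981]
```

View pics/w1.png

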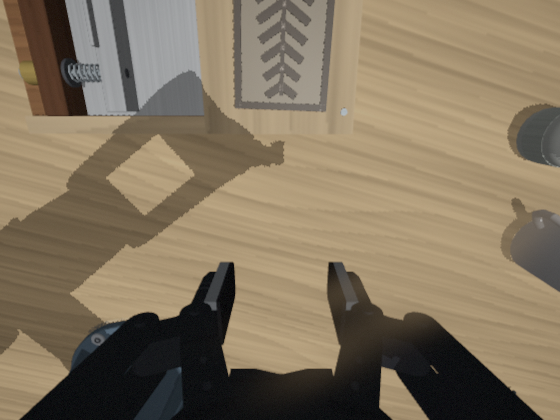

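The wrist view shows the block's near end from (234,107) to (326,111), the sill from about (195,0) to (204,115), and the apron's near edge at row 133 with its corner at (355,133).

```bash
cat >> h.py <<'E'
O=np.array([.637,.022]); YAW=np.radians(105.8)
def tob(P,O=O,y=YAW):
    d=np.atleast_2d(P)[:,:2]-O; return np.c_[d@[np.cos(y),np.sin(y)],d@[-np.sin(y),np.cos(y)]]*1000
E
python3 - <<'E'
from h import *; import pickle
np.set_printoptions(precision=4,suppress=True)
c=pickle.load(open("w1.pkl","rb"))
for n,p,z in (("blk",[(234,107),(326,111),(241,0),(334,0)],.053),("sill",[(204,115),(195,0)],.03),("apronedge",[(206,133),(355,133),(362,0)],.03)):
    P=cast(c,p,z); print(n,P[:,:2].tolist(),tob(P))
E
```

```text
blk [[0.4699704144147143, -0.06757946267276488], [0.4934106320311357, -0.16469448862459354], [0.5675739808268414, -0.052117387470065085], [0.5924620613973892, -0.13922735620262885]] [[ -40.7161  185.1096]
 [-140.5442  188.9975]
 [ -52.4138   86.9837]
 [-143.0091   86.7542]]
sill [[0.45112529056064454, -0.032610200353705585], [0.5603482589634081, -0.0017701796936768904]] [[ -1.9369 193.7213]
 [ -2.0013  80.2278]]
apronedge [[0.4317848389535247, -0.03880066221986851], [0.48032418487574524, -0.20906625527946665], [0.6080595901613204, -0.1687630724182948]] [[  -2.6275  214.0165]
 [-179.6764  213.6711]
 [-175.6758   79.788 ]]
```

>>> move_arm(plan=[0.5, 0.1, -1.1, 0, 0, 0, 0.8, 0.2, -2.2, 0, 0, 0, 0.93, 0.23, -3.3, 0, 0, 0, 0.93, 0.23, -4.0, 0, 0, 0, 0.93, 0.23, -4.25, 0, 0, 0, 0.93, 0.23, -4.25, 0, 0, 0])

```text
time_s: 2.17
eef_pos: [0.4461, -0.1285, 0.0386]
eef_rot: [-0.0, 0.991, 0.137, -0.0]
wrist_force: [0.9, 0.5, -0.1]
opening: 0.585
grasp_force: 0.0
```

>>> move_arm(plan=[0.29, 0.08, 0, 0, 0, 0, 0.48, 0.136, 0, 0, 0, 0, 0.63, 0.178, 0, 0, 0, 0, 0.78, 0.22, 0, 0, 0, 0, 0.93, 0.263, 0, 0, 0, 0, 1.06, 0.3, 0, 0, 0, 0, 1.15, 0.325, 0, 0, 0, 0, 1.19, 0.337, 0, 0, 0, 0])

```text
time_s: 3.18
eef_pos: [0.506, -0.1108, 0.0387]
eef_rot: [-0.0, 0.99, 0.138, -0.0]
wrist_force: [-5.4, -1.9, 3.9]
opening: 0.585
grasp_force: 2.6
```

>>> move_arm(plan=[0.02, 0.006, 0, 0, 0, 0, 0.04, 0.011, 0, 0, 0, 0, 0.06, 0.017, 0, 0, 0, 0])

```text
time_s: 3.55
eef_pos: [0.5084, -0.1102, 0.0387]
eef_rot: [-0.0, 0.99, 0.138, -0.001]
wrist_force: [-8.2, -2.4, 4.9]
opening: 0.583
grasp_force: 4.3
```

Run:
```python
from h import *; from bench import ctrl
c=ctrl.camera("wrist"); t=ctrl.camera("top")["pixels"][150:255,215:350,::-1]
a=cv2.resize(t,(540,420),interpolation=cv2.INTER_CUBIC)[:, :240+300]
w=c["pixels"][:,:,::-1]
cv2.imwrite("pics/w2.png",np.hstack([cv2.resize(w,(400,300)),cv2.resize(a,(385,300))]))
o=ctrl.get_obs(); print(o["eef_pos"],o["wrist_force"])
```

```text
[ 0.50831434 -0.11016161  0.03865658] [-6.40332899 -3.10528755  3.83331155]
```

View pics/w2.png

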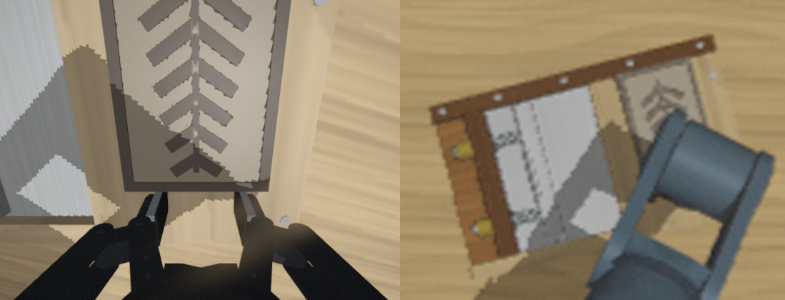

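The block's near edge meets both fingers, and in the top view its far end is at or almost at the lay. I'll nudge it a little more to see whether the force climbs.

>>> move_arm(plan=[0.04, 0.011, 0, 0, 0, 0, 0.08, 0.022, 0, 0, 0, 0, 0.08, 0.022, 0, 0, 0, 0])

```text
time_s: 4.03
eef_pos: [0.5084, -0.11, 0.0386]
eef_rot: [-0.0, 0.99, 0.138, -0.005]
wrist_force: [-23.8, -8.9, 17.9]
opening: 0.588
grasp_force: 12.7
```

>>> move_arm(plan=[-0.35, -0.1, 0, 0, 0, 0, -0.5, -0.14, 1.0, 0, 0, 0.12, -0.3, -0.3, 1.9, 0, 0, 0.3, 0.3, -0.6, 2.0, 0, 0, 0.48, 0.9, -0.9, 2.0, 0, 0, 0.66, 1.5, -1.1, 2.0, 0, 0, 0.84, 2.05, -1.2, 2.0, 0, 0, 1.02, 2.05, -1.2, 2.0, 0, 0, 1.2, 2.05, -1.2, 2.0, 0, 0, 1.38, 2.05, -1.2, 2.0, 0, 0, 1.571], grip=85)

```text
time_s: 5.28
eef_pos: [0.6162, -0.1688, 0.1386]
eef_rot: [0.001, 0.602, 0.799, 0.001]
wrist_force: [0.2, -0.5, 0.5]
opening: 0.996
grasp_force: 0.0
```

Run:
```python
from h import *; from bench import ctrl
import pickle
c=ctrl.camera("wrist"); cv2.imwrite("pics/w3.png",c["pixels"][:,:,::-1]); pickle.dump(c,open("w3.pkl","wb"))
o=ctrl.get_obs(); print(o["eef_pos"],o["eef_rot"],o["q"],o["wrist_force"])
```

```text
[ 0.61614792 -0.16881186  0.13864939] [5.63270313e-04 5.98670305e-01 8.00995135e-01 5.85278622e-04] [-4.53347565e-01  4.08655064e-01  1.51485408e+00  1.00080405e-03
  1.21675775e+00 -7.40809694e-01] [-0.52102546  0.13794577 -0.15745166]
```

View pics/w3.png

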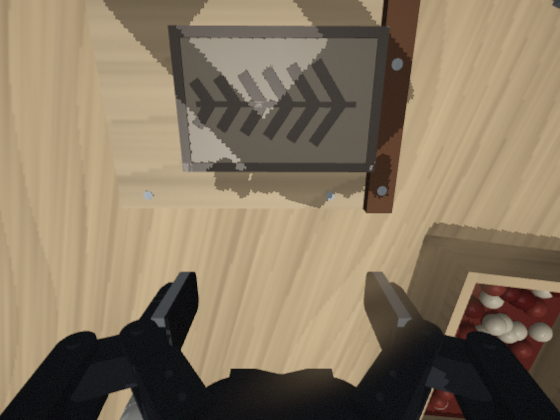

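The block's right end now lies along the lay. Its corners are about (170,27), (388,27), (373,171) and (184,171). The deck's end is at row 208.

```bash
sed -i 's/^O=.*YAW/O=np.array([.6385,.0203]); YAW/' h.py
python3 - <<'E'
from h import *; import pickle
np.set_printoptions(precision=1,suppress=True)
c=pickle.load(open("w3.pkl","rb"))
print(tob(cast(c,[(170,27),(388,27),(373,171),(184,171)],.053)))
print("lay",tob(cast(c,[(386,0),(365,212)],.042)),"deck end",tob(cast(c,[(125,208),(364,211)],.03)))
from bench import ctrl
o=ctrl.get_obs();print("tcp",tob(o["eef_pos"]))
E
```

```text
[[ -39.4  148.2]
 [ -38.7    2.6]
 [-135.8    2.2]
 [-136.3  148.9]]
lay [[ -20.1    2.5]
 [-173.2    1.8]] deck end [[-174.4  212.3]
 [-176.4   -0.9]]
tcp [[-175.9   73. ]]
```

>>> move_arm(plan=[0, 0, -0.5, -0.126, -0.036, 0, 0, 0, -1.0, -0.252, -0.071, 0, 0, 0, -1.6, -0.252, -0.071, 0, 0, 0, -2.0, -0.252, -0.071, 0, 0, 0, -2.2, -0.252, -0.071, 0, 0, 0, -2.25, -0.252, -0.071, 0, 0, 0, -2.25, -0.252, -0.071, 0])

```text
time_s: 6.2
eef_pos: [0.6161, -0.1696, 0.0271]
eef_rot: [0.105, 0.599, 0.79, -0.079]
wrist_force: [-0.8, 0.5, 0.6]
opening: 0.993
grasp_force: 0.0
```

>>> move_arm(plan=[-0.09, 0.31, 0, 0, 0, 0, -0.18, 0.62, 0, 0, 0, 0, -0.27, 0.94, 0, 0, 0, 0, -0.36, 1.26, 0, 0, 0, 0, -0.45, 1.59, 0, 0, 0, 0, -0.54, 1.91, 0, 0, 0, 0, -0.62, 2.19, 0, 0, 0, 0, -0.68, 2.41, 0, 0, 0, 0, -0.718, 2.54, 0, 0, 0, 0, -0.718, 2.54, 0, 0, 0, 0])

```text
time_s: 7.45
eef_pos: [0.5801, -0.0419, 0.0277]
eef_rot: [0.105, 0.598, 0.79, -0.079]
wrist_force: [-1.0, -5.3, 7.4]
opening: 0.991
grasp_force: 3.6
```

Run:
```python
from h import *; from bench import ctrl
import pickle
c=ctrl.camera("wrist");s=ctrl.camera("side"); pickle.dump((c,s),open("w4.pkl","wb"))
a=cv2.resize(s["pixels"][165:285,215:325,::-1],(385,420),interpolation=cv2.INTER_CUBIC)
cv2.imwrite("pics/w4.png",np.hstack([c["pixels"][:,:410,::-1],a]))
o=ctrl.get_obs(); print(o["eef_pos"],tob(o["eef_pos"]),o["wrist_force"])
```

```text
[ 0.58012146 -0.04193026  0.02757531] [[-43.98375584  73.11695621]] [ 0.1451973  -5.16577722  7.34230937]
```

View pics/w4.png

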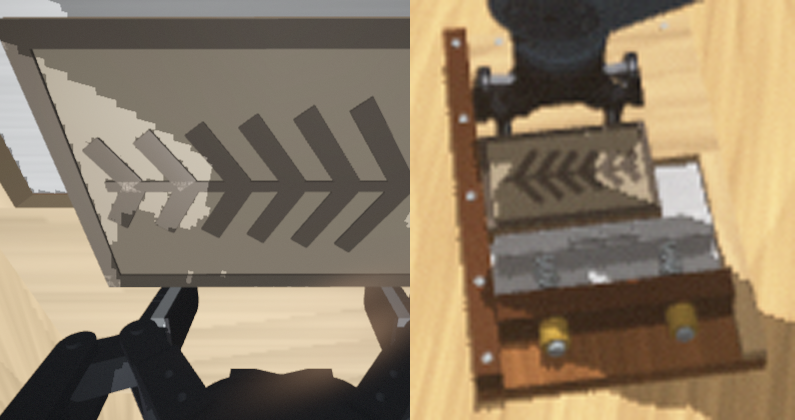

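The fingers are pushing the trailing face evenly. The block straddles the sill nose-down, with its front near the bar and its left end close to the lay. I'll check the lay gap numerically.

Run:
```python
from h import *; import pickle
np.set_printoptions(precision=1,suppress=True)
c,s=pickle.load(open("w4.pkl","rb"))
print(tob(cast(s,[(239,228.4)],.042)),tob(cast(s,[(236.4,205)],.053)))
L=[tob(cast(s,[((x-410)/3.5+215,y/3.5+165)],.042)) for x,y in((468,30),(495,290))];print(L)
g=cv2.cvtColor(c["pixels"],cv2.COLOR_RGB2HSV)
for r in (60,150,250): print(r,[tuple(c["pixels"][r,x]) for x in range(420,560,7)].__repr__().replace("np.uint8",""))
print(proj(c,np.array([[*(np.array([.6385,.0203])+np.array([[-.272,.962],[-.962,-.272]]).T@[x,0]),.042] for x in(-.02,.05)])))
```

```text
[[64.7  7.8]] [[-18.2   7.8]]
[array([[-165.9,    3.6]]), array([[134.8,   2.4]])]
60 [((126), (119), (105)), ((126), (119), (105)), ((127), (119), (105)), ((125), (118), (105)), ((125), (118), (105)), ((125), (116), (104)), ((125), (116), (104)), ((124), (116), (103)), ((124), (117), (103)), ((123), (117), (103)), ((123), (115), (102)), ((123), (115), (103)), ((122), (114), (101)), ((122), (114), (101)), ((117), (107), (99)), ((118), (109), (100)), ((117), (108), (99)), ((117), (108), (99)), ((123), (87), (63)), ((122), (86), (62))]
150 [((128), (120), (107)), ((129), (120), (108)), ((127), (119), (106)), ((128), (120), (107)), ((128), (119), (106)), ((127), (118), (105)), ((128), (120), (107)), ((128), (119), (106)), ((189), (180), (162)), ((123), (114), (104)), ((123), (114), (104)), ((123), (113), (103)), ((123), (95), (77)), ((198), (205), (209)), ((193), (201), (205)), ((126), (90), (65)), ((127), (90), (66)), ((125), (89), (65)), ((225), (203), (167)), ((230), (208), (171))]
250 [((131), (121), (108)), ((131), (120), (107)), ((132), (121), (107)), ((132), (119), (105)), ((112), (97), (84)), ((116), (99), (85)), ((144), (111), (88)), ((149), (113), (88)), ((152), (116), (90)), ((158), (120), (94)), ((168), (131), (102)), ((229), (204), (168)), ((231), (205), (169)), ((230), (204), (167)), ((230), (204), (167)), ((230), (205), (168)), ((228), (204), (167)), ((227), (202), (167)), ((227), (203), (167)), ((227), (204), (168))]
[[441.2 259.9]
 [506.4 102.8]]
```

>>> move_arm(plan=[-0.02, 0.13, 0, 0, 0, 0, -0.04, 0.25, 0, 0, 0, 0, -0.055, 0.36, 0, 0, 0, 0, -0.07, 0.46, 0, 0, 0, 0, -0.08, 0.54, 0, 0, 0, 0, -0.09, 0.6, 0, 0, 0, 0, -0.09, 0.6, 0, 0, 0, 0])

```text
time_s: 8.43
eef_pos: [0.5728, -0.0156, 0.0269]
eef_rot: [0.104, 0.598, 0.79, -0.083]
wrist_force: [-7.5, -23.9, 8.8]
opening: 0.995
grasp_force: 10.7
```

Run:
```python
from h import *; from bench import ctrl
import pickle
c=ctrl.camera("wrist");s=ctrl.camera("side");t=ctrl.camera("top"); pickle.dump((c,s,t),open("w5.pkl","wb"))
a=cv2.resize(s["pixels"][170:280,220:320,::-1],(300,330),interpolation=cv2.INTER_CUBIC)
b=cv2.resize(t["pixels"][160:250,222:335,::-1],(300,239),interpolation=cv2.INTER_CUBIC)
w=cv2.copyMakeBorder(cv2.resize(c["pixels"][:,:,::-1],(500,375)),0,194,0,0,0)
cv2.imwrite("pics/w5.png",np.hstack([w,np.vstack([a,b])]))
o=ctrl.get_obs(); print(tob(o["eef_pos"]),o["wrist_force"])
```

```text
[[-16.66095225  72.93758245]] [ -8.42434174 -23.25423258   9.03266784]
```

View pics/w5.png

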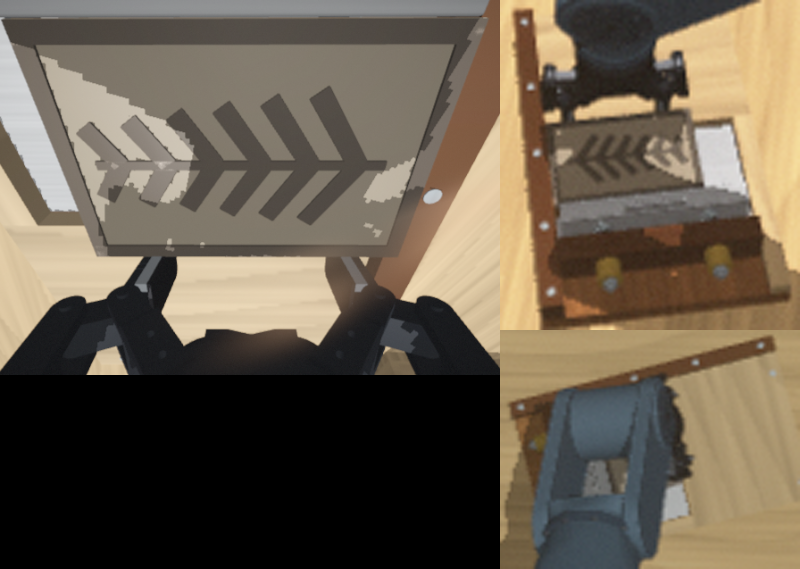

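The bar is pressed back and the block's trailing top edge is at wrist row ~285 full-size, from (118,285) to (445,285). The sill corner is near (62,250). I'll cast these to see how far the trailing edge still has to go.

Run:
```python
from h import *; import pickle
np.set_printoptions(precision=1,suppress=True)
c,s,t=pickle.load(open("w5.pkl","rb"))
k=1.12
for z in(.053,.041): print(z,"trail",tob(cast(c,[(100*k,255*k),(395*k,255*k)],z)))
print("sill",tob(cast(c,[(48*k,222*k),(95*k,222*k)],.030)))
for z in(.041,.045): print("lead",tob(cast(c,[(5*k,19*k),(485*k,19*k)],z)))
f=lambda a:(np.array(a)-[500,0])/3+[220,170]
print("bar top front side", tob(cast(s,[f((560,212)),f((757,186))],.05)), tob(cast(s,[f((553,262)),f((760,240))],.06)))
```

```text
0.053 trail [[  3.1 147.5]
 [  3.8   3.6]]
0.041 trail [[-10.4 157.7]
 [ -9.6  -5.8]]
sill [[  4.1 187.5]
 [  4.2 161. ]]
lead [[ 99.9 152.2]
 [ 99.7  -0.8]]
lead [[100.  149. ]
 [ 99.8   2.1]]
bar top front side [[115.5   6.7]
 [110.7 201.1]] [[178.3  -5. ]
 [180.2 190.1]]
```

>>> move_arm(plan=[-0.014, 0.05, 0, 0, 0, 0, -0.027, 0.096, 0, 0, 0, 0, -0.041, 0.144, 0, 0, 0, 0, -0.054, 0.192, 0, 0, 0, 0, -0.054, 0.192, 0, 0, 0, 0])

```text
time_s: 9.2
eef_pos: [0.5697, -0.0048, 0.0256]
eef_rot: [0.103, 0.599, 0.79, -0.082]
wrist_force: [-3.7, -19.3, 0.3]
opening: 0.998
grasp_force: 8.1
```

>>> move_arm(plan=[0, 0, -0.03, 0, 0, 0, 0, 0, -0.06, 0, 0, 0, 0, 0, -0.06, 0, 0, 0])

```text
time_s: 9.57
eef_pos: [0.5696, -0.0046, 0.0227]
eef_rot: [0.103, 0.599, 0.79, -0.082]
wrist_force: [-5.1, -16.8, 1.6]
opening: 0.995
grasp_force: 7.5
```

Run:
```python
from h import *; from bench import ctrl
import pickle
np.set_printoptions(precision=1,suppress=True)
p=pickle.load(open("w5.pkl","rb"))[0]
c=ctrl.camera("wrist");pickle.dump(c,open("w6.pkl","wb"))
for n,i in(("old",p),("new",c)):
    g=cv2.cvtColor(i["pixels"],cv2.COLOR_RGB2GRAY).astype(float)[:,240:340].mean(1)
    d=np.diff(g); r=np.argsort(-abs(d))[:8]; print(n,sorted([(int(a),round(d[a])) for a in r]))
o=ctrl.get_obs(); print(tob(o["eef_pos"]),o["eef_pos"],o["wrist_force"])
```

```text
old [(20, -22), (49, 24), (273, -29), (274, -22), (286, 54), (287, 49), (367, -20), (368, -48)]
new [(19, -18), (49, 28), (273, -28), (274, -22), (286, 87), (287, 29), (367, -19), (368, -48)]
[[-5.2 73. ]] [ 0.6 -0.   0. ] [ -4.9 -16.9   1.9]
```

>>> move_arm(plan=[0, 0, -0.03, 0, 0, 0, 0, 0, -0.07, 0, 0, 0, 0, 0, -0.07, 0, 0, 0])

```text
time_s: 10.0
eef_pos: [0.5697, -0.0044, 0.0193]
eef_rot: [0.103, 0.599, 0.79, -0.082]
wrist_force: [-4.9, -16.1, 4.0]
opening: 0.99
grasp_force: 7.3
```

Run:
```python
from h import *; from bench import ctrl
import pickle
np.set_printoptions(precision=1,suppress=True)
c=ctrl.camera("wrist")
g=cv2.cvtColor(c["pixels"],cv2.COLOR_RGB2GRAY).astype(float)[:,240:340].mean(1)
d=np.diff(g); r=np.argsort(-abs(d))[:8]; print(sorted([(int(a),round(d[a])) for a in r]))
for z in (.041,.043,.045,.047,.049): print(z,tob(cast(c,[(280,286.5),(280,20)],z)))
```

```text
[(50, 28), (183, -17), (273, -21), (274, -33), (286, 75), (287, 41), (367, -19), (368, -49)]
0.041 [[  9.4  74. ]
 [111.8  73.7]]
0.043 [[ 11.6  74. ]
 [111.9  73.7]]
0.045 [[ 13.9  74. ]
 [111.9  73.6]]
0.047 [[ 16.1  74. ]
 [111.9  73.6]]
0.049 [[ 18.3  73.9]
 [112.   73.6]]
```

>>> move_arm(plan=[0.022, -0.077, 0.03, 0, 0, 0, 0.044, -0.154, 0.07, 0, 0, 0, 0.088, -0.31, 0.1, 0, 0, 0, 0.2, -0.7, 0.14, 0, 0, 0, 0.2, -0.7, 0.6, 0, 0, 0, 0.2, -0.7, 1.5, 0.12, 0.035, 0, 0.2, -0.7, 2.2, 0.255, 0.071, 0, 0.2, -0.7, 2.2, 0.255, 0.071, 0], grip=85)

```text
time_s: 11.05
eef_pos: [0.5857, -0.0403, 0.134]
eef_rot: [0.003, 0.605, 0.796, 0.003]
wrist_force: [-0.1, -1.3, -0.2]
opening: 0.996
grasp_force: 0.0
```

Run:
```python
from h import *; from bench import ctrl
import pickle
c=ctrl.camera("wrist");s=ctrl.camera("side");t=ctrl.camera("top"); pickle.dump((c,s,t),open("w7.pkl","wb"))
a=cv2.resize(s["pixels"][170:280,220:320,::-1],(300,330),interpolation=cv2.INTER_CUBIC)
b=cv2.resize(t["pixels"][160:250,222:335,::-1],(300,239),interpolation=cv2.INTER_CUBIC)
w=cv2.copyMakeBorder(cv2.resize(c["pixels"][:,:,::-1],(500,375)),0,194,0,0,0)
cv2.imwrite("pics/w7.png",np.hstack([w,np.vstack([a,b])]))
o=ctrl.get_obs(); print(o["eef_pos"],tob(o["eef_pos"]),o["eef_rot"],o["wrist_force"])
```

```text
[ 0.58128239 -0.03722967  0.12854403] [[-39.77686031  70.72001192]] [-1.58850165e-03  6.04278609e-01  7.96771341e-01  5.19826269e-04] [ 0.03502049  0.66587394 -0.1691476 ]
```

View pics/w7.png

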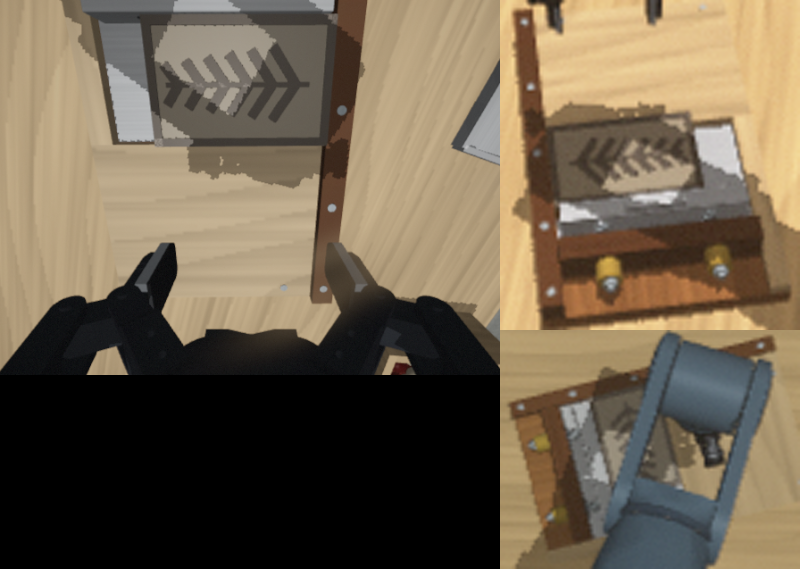

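The block is captured: in the wrist view its trailing edge sits along the sill at row ~145, its right end is against the lay and the bar is against its front. Next I'll press it flat with shut fingers.

>>> move_arm(plan=[-0.2, 0.6, 0, 0, 0, 0, -0.38, 1.16, -0.2, 0, 0, 0, -0.38, 1.16, -0.6, 0, 0, 0, -0.38, 1.16, -1.0, 0, 0, 0, -0.38, 1.16, -1.4, 0, 0, 0, -0.38, 1.16, -1.6, 0, 0, 0, -0.38, 1.16, -1.6, 0, 0, 0], grip=0)

```text
time_s: 12.08
eef_pos: [0.562, 0.0213, 0.0484]
eef_rot: [-0.002, 0.604, 0.797, 0.0]
wrist_force: [0.3, -0.3, 0.5]
opening: 0.003
grasp_force: 0.0
```

>>> move_arm(plan=[0, 0, -0.06, 0, 0, 0, 0, 0, -0.12, 0, 0, 0, 0, 0, -0.16, 0, 0, 0, 0, 0, -0.19, 0, 0, 0, 0, 0, -0.19, 0, 0, 0])

```text
time_s: 12.7
eef_pos: [0.5642, 0.02, 0.0422]
eef_rot: [0.0, 0.604, 0.797, 0.001]
wrist_force: [-4.7, -1.5, 10.4]
opening: -0.002
grasp_force: 5.2
```

>>> move_arm(plan=[0, 0, -0.03, 0, 0, 0, 0, 0, -0.06, 0, 0, 0, 0, 0, -0.08, 0, 0, 0, 0, 0, -0.08, 0, 0, 0])

```text
time_s: 13.2
eef_pos: [0.5639, 0.021, 0.041]
eef_rot: [-0.001, 0.604, 0.797, 0.001]
wrist_force: [-16.0, 3.7, 36.9]
opening: -0.001
grasp_force: 18.3
```

>>> move_arm(plan=[0, 0, 0.15, 0, 0, 0, 0, 0, 0.35, 0, 0, 0, -0.11, 0.38, 0.35, 0, 0, 0, -0.2, 0.7, 0.35, 0, 0, 0, -0.2, 0.7, 0.2, 0, 0, 0, -0.2, 0.7, 0.1, 0, 0, 0, -0.2, 0.7, 0.04, 0, 0, 0, -0.2, 0.7, 0.02, 0, 0, 0, -0.2, 0.7, 0.02, 0, 0, 0])

```text
time_s: 14.32
eef_pos: [0.5528, 0.0563, 0.0409]
eef_rot: [-0.002, 0.604, 0.797, 0.001]
wrist_force: [-19.0, 4.5, 41.8]
opening: -0.001
grasp_force: 20.7
```

>>> move_arm(plan=[0, 0, 0.15, 0, 0, 0, 0, 0, 0.9, 0, 0, 0, 0.1, -0.4, 1.9, 0, 0, 0, 0.3, -1.0, 2.6, 0, 0, 0, 0.5, -1.73, 2.6, 0, 0, 0, 0.5, -1.73, 2.6, 0, 0, 0, 0.5, -1.73, 2.6, 0, 0, 0])

```text
time_s: 15.2
eef_pos: [0.5777, -0.0309, 0.1662]
eef_rot: [-0.002, 0.605, 0.797, 0.001]
wrist_force: [-0.0, 0.2, -0.3]
opening: -0.0
grasp_force: 0.0
```

Run:
```python
from h import *; from bench import ctrl
import pickle
np.set_printoptions(precision=1,suppress=True)
c=ctrl.camera("wrist"); pickle.dump(c,open("w8.pkl","wb"))
cv2.imwrite("pics/w8.png",c["pixels"][:,:,::-1]); print(ctrl.get_obs()["eef_pos"])
ex=np.array([np.cos(YAW),np.sin(YAW)]);ey=np.array([-np.sin(YAW),np.cos(YAW)])
W=lambda x,y,z:np.array([*(O+x*ex/1000+y*ey/1000),z])
# sample profile along y at z=.041 for some x, and along x for some y
px=c["pixels"]
def prof(pts):
    q=np.round(proj(c,pts)).astype(int); return [px[v,u].tolist() if 0<=v<420 and 0<=u<560 else None for u,v in q]
for x in (25,50,75):
    ys=np.arange(-6,14,1.); print("x",x,[(int(y),*p) for y,p in zip(ys,prof([W(x,y,.041) for y in ys])) if p])
for y in (30,75,140):
    xs=np.arange(-8,14,1.); print("y",y,[(int(a),*p) for a,p in zip(xs,prof([W(a,y,.041) for a in xs])) if p])
```

```text
[ 0.6 -0.   0.2]
x 25 [(-6, 61, 42, 31), (-5, 63, 42, 30), (-4, 63, 42, 29), (-3, 63, 42, 30), (-2, 62, 43, 32), (-1, 61, 41, 29), (0, 60, 41, 28), (1, 52, 37, 28), (2, 59, 56, 50), (3, 63, 59, 54), (4, 63, 57, 52), (5, 61, 58, 51), (6, 61, 57, 52), (7, 64, 58, 52), (8, 60, 53, 49), (9, 72, 67, 60), (10, 102, 94, 84), (11, 101, 93, 83), (12, 102, 95, 84), (13, 102, 94, 84)]
x 50 [(-6, 64, 44, 33), (-5, 62, 40, 27), (-4, 63, 42, 30), (-3, 63, 42, 31), (-2, 63, 44, 31), (-1, 63, 41, 28), (0, 57, 38, 29), (1, 47, 36, 30), (2, 60, 54, 49), (3, 63, 56, 53), (4, 64, 59, 55), (5, 63, 59, 53), (6, 63, 58, 54), (7, 63, 59, 54), (8, 64, 59, 54), (9, 77, 71, 63), (10, 101, 95, 83), (11, 101, 94, 84), (12, 104, 97, 87), (13, 102, 95, 85)]
x 75 [(-6, 63, 44, 30), (-5, 62, 42, 29), (-4, 62, 42, 30), (-3, 61, 42, 29), (-2, 63, 43, 30), (-1, 63, 41, 28), (0, 59, 40, 26), (1, 47, 34, 23), (2, 50, 43, 39), (3, 65, 60, 56), (4, 64, 59, 54), (5, 66, 61, 55), (6, 64, 59, 54), (7, 64, 58, 53), (8, 71, 66, 59), (9, 90, 86, 76), (10, 102, 96, 86), (11, 102, 96, 85), (12, 102, 95, 85), (13, 103, 96, 86)]
y 3
[... 588 characters left out ...]
 112, 88), (1, 115, 102, 82), (2, 82, 73, 62), (3, 61, 57, 52), (4, 61, 55, 51), (5, 63, 58, 54), (6, 62, 56, 52), (7, 62, 58, 53), (8, 69, 64, 58), (9, 88, 82, 72), (10, 100, 94, 83), (11, 101, 94, 84), (12, 101, 94, 84), (13, 103, 95, 85)]
y 140 [(-8, 177, 159, 130), (-7, 177, 158, 130), (-6, 178, 159, 130), (-5, 183, 164, 134), (-4, 186, 167, 137), (-3, 187, 167, 137), (-2, 187, 168, 137), (-1, 188, 169, 138), (0, 187, 168, 137), (1, 171, 154, 129), (2, 134, 126, 115), (3, 123, 118, 110), (4, 123, 116, 108), (5, 124, 118, 110), (6, 123, 117, 108), (7, 124, 116, 109), (8, 117, 110, 102), (9, 120, 113, 102), (10, 154, 146, 133), (11, 174, 166, 152), (12, 174, 166, 151), (13, 174, 166, 152)]
```

The end is within about 1.5 mm of the lay and the trailing edge is parallel to the sill. A gentle nudge on the far end will close what gap is left.

>>> move_arm(plan=[-0.8, 0.3, 0, 0, 0, 0, -1.7, 0.7, -0.2, 0, 0, 0, -2.56, 1.02, -0.8, 0, 0, 0, -2.56, 1.02, -1.6, 0, 0, 0, -2.56, 1.02, -2.3, 0, 0, 0, -2.56, 1.02, -2.65, 0, 0, 0, -2.56, 1.02, -2.65, 0, 0, 0, -2.56, 1.02, -2.65, 0, 0, 0])

```text
time_s: 16.25
eef_pos: [0.4506, 0.0205, 0.0353]
eef_rot: [-0.001, 0.604, 0.797, 0.001]
wrist_force: [-0.1, -0.6, 0.0]
opening: -0.005
grasp_force: 0.0
```

>>> move_arm(plan=[0.06, 0.017, -0.04, 0, 0, 0, 0.12, 0.034, -0.04, 0, 0, 0, 0.18, 0.05, -0.04, 0, 0, 0, 0.24, 0.068, -0.04, 0, 0, 0, 0.3, 0.085, -0.04, 0, 0, 0, 0.3, 0.085, -0.04, 0, 0, 0])

```text
time_s: 17.0
eef_pos: [0.4656, 0.0244, 0.0328]
eef_rot: [-0.001, 0.604, 0.797, 0.001]
wrist_force: [-0.4, -0.9, 0.4]
opening: 0.002
grasp_force: 0.0
```

>>> move_arm(plan=[0.04, 0.011, 0, 0, 0, 0, 0.08, 0.022, 0, 0, 0, 0, 0.12, 0.033, 0, 0, 0, 0, 0.12, 0.033, 0, 0, 0, 0])

```text
time_s: 17.5
eef_pos: [0.4692, 0.0255, 0.0324]
eef_rot: [-0.003, 0.604, 0.797, -0.001]
wrist_force: [-9.1, -4.4, 7.4]
opening: -0.003
grasp_force: 5.8
```

>>> move_arm(plan=[0.03, 0.008, 0, 0, 0, 0, 0.06, 0.016, 0, 0, 0, 0, 0.06, 0.016, 0, 0, 0, 0])

```text
time_s: 17.88
eef_pos: [0.4696, 0.0257, 0.0322]
eef_rot: [-0.005, 0.604, 0.797, -0.003]
wrist_force: [-20.4, -9.7, 17.3]
opening: 0.001
grasp_force: 13.2
```

>>> move_arm(plan=[0.03, 0.008, 0, 0, 0, 0, 0.05, 0.014, 0, 0, 0, 0, 0.05, 0.014, 0, 0, 0, 0])

```text
time_s: 18.25
eef_pos: [0.4698, 0.0259, 0.0321]
eef_rot: [-0.006, 0.603, 0.798, -0.005]
wrist_force: [-28.7, -13.9, 27.5]
opening: -0.006
grasp_force: 19.6
```

>>> move_arm(plan=[-0.2, -0.06, 0, 0, 0, 0, -0.3, -0.08, 0.4, 0, 0, 0, 0.3, 0.1, 0.7, 0, 0, 0, 1.1, 0.3, 0.7, 0, 0, 0, 1.58, 0.42, 0.5, 0, 0, 0, 1.58, 0.42, 0.3, 0, 0, 0, 1.58, 0.42, 0.17, 0, 0, 0, 1.58, 0.42, 0.1, 0, 0, 0, 1.58, 0.42, 0.1, 0, 0, 0])

```text
time_s: 19.38
eef_pos: [0.5545, 0.0486, 0.0409]
eef_rot: [-0.002, 0.604, 0.797, 0.001]
wrist_force: [-14.6, 2.4, 32.2]
opening: 0.002
grasp_force: 16.2
```

The block is flat, with its top at 40.9 mm. I'll lift away and check.

>>> move_arm(plan=[0, 0, 0.15, 0, 0, 0, 0, 0, 0.9, 0, 0, 0, 0.1, -0.4, 1.9, 0, 0, 0, 0.3, -1.0, 2.6, 0, 0, 0, 0.5, -1.73, 2.6, 0, 0, 0, 0.5, -1.73, 2.6, 0, 0, 0, 0.5, -1.73, 2.6, 0, 0, 0])

```text
time_s: 20.25
eef_pos: [0.5795, -0.0377, 0.1669]
eef_rot: [-0.002, 0.604, 0.797, 0.001]
wrist_force: [-0.2, -0.6, -0.4]
opening: 0.002
grasp_force: 0.0
```

Run:
```python
from h import *; from bench import ctrl
c=ctrl.camera("wrist"); print(ctrl.get_obs()["wrist_force"])
ex=np.array([np.cos(YAW),np.sin(YAW)]);ey=np.array([-np.sin(YAW),np.cos(YAW)])
W=lambda x,y,z:np.array([*(O+x*ex/1000+y*ey/1000),z])
px=c["pixels"]
def prof(pts): return [px[v,u].tolist() for u,v in np.round(proj(c,pts)).astype(int) if 0<=v<420 and 0<=u<560]
for x in (25,75): print("x",x,[(y,*p) for y,p in zip(range(-2,5),prof([W(x,y,.041) for y in range(-2,5)]))])
for y in (30,140): print("y",y,[(a,*p) for a,p in zip(range(-2,6),prof([W(a,y,.041) for a in range(-2,6)]))])
for y in (30,75,140): print("lead y",y,[(a,*p) for a,p in zip(range(94,110,2),prof([W(a,y,.041) for a in range(94,110,2)]))])
```

```text
[ 0.42038267  0.12505043 -0.80045578]
x 25 [(-2, 62, 41, 27), (-1, 62, 41, 29), (0, 56, 36, 24), (1, 50, 40, 34), (2, 59, 53, 49), (3, 62, 57, 52), (4, 64, 60, 55)]
x 75 [(-2, 63, 40, 28), (-1, 62, 41, 28), (0, 61, 40, 27), (1, 50, 42, 37), (2, 64, 59, 54), (3, 64, 60, 55), (4, 63, 58, 52)]
y 30 [(-2, 124, 109, 87), (-1, 127, 111, 89), (0, 127, 113, 90), (1, 115, 101, 81), (2, 84, 75, 64), (3, 61, 57, 51), (4, 60, 56, 51), (5, 62, 57, 52)]
y 140 [(-2, 187, 168, 137), (-1, 188, 169, 138), (0, 188, 168, 138), (1, 171, 154, 130), (2, 134, 125, 114), (3, 123, 116, 109), (4, 123, 116, 109), (5, 123, 115, 109)]
lead y 30 [(94, 66, 61, 56), (96, 67, 62, 57), (98, 68, 64, 59), (100, 67, 65, 65), (102, 78, 78, 79), (104, 117, 118, 120), (106, 115, 116, 117), (108, 115, 116, 118)]
lead y 75 [(94, 114, 108, 101), (96, 112, 104, 97), (98, 112, 105, 97), (100, 87, 85, 84), (102, 119, 120, 121), (104, 177, 179, 180), (106, 178, 180, 181), (108, 176, 177, 179)]
lead y 140 [(94, 61, 56, 51), (96, 62, 57, 52), (98, 62, 58, 53), (100, 63, 60, 56), (102, 65, 66, 67), (104, 113, 114, 116), (106, 112, 114, 115), (108, 110, 112, 113)]
```

The block is tight on the sill, bar and lay, so I'm handing in.

```bash
python3 -c "
from bench import ctrl
print(ctrl.hand_in())"
```

```text
the job is handed in; nothing more can be done
None
```

The lino block is loaded and the job is handed in at about 20 s: its top measured 41 mm above the table, as it should when seated, clamped between bar and sill with its end against the side lay to within what the camera shows (about 1 mm); I did not re-check the bystanders, but the arm kept clear of them.

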